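# Restart the hold timer of the black-lidded topping pan

### The arm

A 7-joint arm with a two-finger parallel gripper is mounted at the origin on the work surface. World frame = base frame: x ahead of the robot, y to its left, z up, the work surface at z = 0. Lengths are in m, angles in rad, forces in N, time in s.
With the tool pointing down it reaches from about 0.4 to 0.85 m from the base axis. Payload 10.4 kg.
Tool frame: the origin (TCP) lies midway between the tips of the shut fingers; the grasp point (between the pads) lies 19 mm behind it; z points along the fingers, x is the direction in which the jaws open and shut, and the axes are right-handed (so a half turn about z gives the same grasp; the last joint's range is limited). The gripper opens to 87 mm and grips with 3 to 60 N. Pads are 19 mm wide; open, the fingers measure 117 mm over their backs; the gripper's body (75 mm by 190 mm) begins 51 mm behind the grasp point.
Start: joints at [-1.35, 0.332, -0.065, 1.46, 0.022, 1.35, -0.088], TCP at [0.151, 0.607, 0.223] pointing down, gripper open.
Joint ranges: [-2.6, 2.6], [-0.5, 2.12], [-1.47, 1.34], [0.16, 2.42], [-1.27, 4.41], [0.06, 2.06], [-2.6, 2.6]. Speed limits (rad/s): [2.22, 2.22, 2.79, 2.79, 3.14, 3.14, 3.14].

### API

Orientations are given as a unit quaternion [x, y, z, w].
In Python, from bench import r gives the robot as it stands. The module is installed in compiled form; this text tells all that it offers.
- The arm moves only by the tool play_rows, never from a script. Its argument "commands" is a list of rows, each a list of 7 numbers: the shift along the world's x, y, z in cm, then the turn, a rotation vector about the world's x, y, z in rad, then the finger opening in cm, from 0 to 8.7. A call has 1 to 20 rows; each row shifts and turns the commanded pose from where the row before left it; what a row does not reach is not made up. A row lasts 1/8 s, in which the tool goes at most 62.5 mm and 10.7 degrees, less where a joint would pass 70% of its speed; a pose out of reach is approached as far as the arm can. A call is refused whole if a number of a shift passes 6.25 or a number of a turn 0.188, either way. A call with a gripper value outside its range is refused whole. The fingers move at their own pace and stop on an object; "grip_force" is the grip in N (left out, the last holds). Time passes only in rows, so rows that do not move let the fingers close. It gives the time, the measured TCP pose, the force and the opening at its end, in the units of the state.
- r.read_state(): the state, without advancing time (a new reading comes with each control period).
- r.camera(name): name is "side" or "top"; returns a dict with "img" (420x560x3 uint8, red, green, blue), "K" (3x3 intrinsics, pixels), "k1" (the pictures are not rectified: a ray, as slopes to the right and down, at radius r is drawn at 1 + k1 r^2 times it, then the intrinsics apply), "camera_from_world" (4x4, takes a point from world to camera coordinates). Camera axes: x right, y down, z forward; pixel columns grow to the right and rows downward; lengths in m; the calibration is good to about 2 mm. A picture is of the moment at which its call begins. There is no depth.
- r.close_job(): hands the job in, once; it reports no verdict.
The state is a dict: "time": time; "joint_positions": joint angles; "joint_vel": joint speeds; "joint_torque": joint torques, N m; "ee_pos": TCP position; "eef_rot": TCP orientation; "ft_force": force on the tool from outside, world axes, zero at the start; "torque": the same for the moment, N m; "width": finger opening in m.
Only numpy, scipy, OpenCV 4.12 (cv2) and the standard library are available. Lean on these libraries where they do the work, as an engineer would, in place of code of your own. Each camera call takes 0.05 s, during which the arm holds its last target. There are 200 camera calls.

### The job

The pan with the black lid has just been refilled, so restart the hold timer standing in front of it: press its red clear key down and let it come up, then press its green start key down and let it come up. Press gently with closed fingertips, one key at a time, without shifting or lifting the timer. Leave the other two timers, the pans, the cup and the milk carton untouched, and finish with the hand clear.

Things in the scene. Friction and masses are not known exactly. Their poses are not given: they have to be found in the camera images.
- timer_black: hold timer of the black-lidded pan: white case 100 mm wide (y), 88 mm deep (x), loose on the mat, 0.26 kg; lamp by its display red (time out). Origin: centre of underside; x from the robot's side to its pan, y to the user's left. Face tilted 12 degrees to the user, 22 mm high in front, 41 mm at the back; on its front half two round keys 44 mm apart: red clear at +y (left), green start at -y
- timer_yellow: the hold timer of the yellow-lidded pan, built just like timer_black but its lamp is green (running). To be left alone
- timer_blue: the hold timer of the blue-lidded pan, built just like timer_black but its lamp is green (running). To be left alone
- clear_black_top (a point): centre of the top of the red clear key on timer_black; the key is a flat disc 23 mm across standing 8 mm proud of the face; the point sits 25 mm in front of (-x) and 22 mm to the +y side of the timer's origin and 35 mm above its underside; z is the key's axis, out of the face, 12 degrees from vertical
- clear_black (a joint): travel of the red clear key of timer_black: 0 up, 0.006 m fully down; spring, about 1.2 N to start moving, 3.6 N at 3 mm, 6 N at the bottom, then a hard stop, comes up again when let go; it registers at 2.5 mm held 0.1 s; over 40 N would break it
- clear_yellow (a joint): travel of the red clear key of timer_yellow: 0 up, 0.006 m fully down
- clear_blue (a joint): travel of the red clear key of timer_blue: 0 up, 0.006 m fully down
- start_black_top (a point): centre of the top of the green start key on timer_black; the key is a flat disc 23 mm across standing 8 mm proud of the face; the point sits 25 mm in front of (-x) and 22 mm to the -y side of the timer's origin and 35 mm above its underside; z is the key's axis, out of the face, 12 degrees from vertical
- start_black (a joint): travel of the green start key of timer_black: 0 up, 0.006 m fully down; spring, about 1.2 N to start moving, 3.6 N at 3 mm, 6 N at the bottom, then a hard stop, comes up again when let go; it registers at 2.5 mm held 0.1 s; over 40 N would break it
- start_yellow (a joint): travel of the green start key of timer_yellow: 0 up, 0.006 m fully down
- start_blue (a joint): travel of the green start key of timer_blue: 0 up, 0.006 m fully down
- pan_black: steel topping pan 176 mm (x) by 108 mm (y), closed with a black plastic lid, 87 mm high over the lid's grip, 0.75 kg; origin: centre of its underside. It stands on the mat 175 mm behind its timer (centre to centre, along the timer's x). The three pan-and-timer pairs stand side by side in any order
- pan_yellow: steel topping pan 176 mm (x) by 108 mm (y), closed with a yellow plastic lid, 87 mm high over the lid's grip, 0.75 kg; origin: centre of its underside. It stands on the mat 175 mm behind its timer (centre to centre, along the timer's x). The three pan-and-timer pairs stand side by side in any order
- pan_blue: steel topping pan 176 mm (x) by 108 mm (y), closed with a blue plastic lid, 87 mm high over the lid's grip, 0.75 kg; origin: centre of its underside. It stands on the mat 175 mm behind its timer (centre to centre, along the timer's x). The three pan-and-timer pairs stand side by side in any order
- cup: green paper cup, 89 mm across the rim, 135 mm high, empty, 30 g; origin: centre of its underside
- carton: milk carton 70 x 70 mm, 209 mm high, 0.7 kg; origin: centre of its underside
- mat: brown rubber bar mat 410 mm (x) by 480 mm (y), 5 mm thick, under the pans and timers; origin: centre of its underside; fixed
Not all that is in view belongs to the job. Leave any orange look-alike of the timer_black alone.

How it is judged:
By the outcome, as a careful person would: the job done as asked, in the order asked, and still so for the second after the job is handed in, with the robot touching nothing.
It also fails if it takes over 40 s, if anything falls off the work surface, if the arm or the gripper's body presses on something with over 40 N, if the wrist force passes 120 N, or if a joint passes its speed limit or range.

## Working session

There is one attempt and no reset: what is moved stays moved. The work goes in short steps, Python scripts to look and compute and a tool call to move; the robot and the scene stay as the last step left them, time stands still between calls to the robot, and variables do not carry over. Pictures are saved under pics/ and viewed, about 8 in all and at most 12, crops included, and the job is handed in when it is done.

Besides the shell and the picture viewer there is one more tool, called after "Call:" as a command line: name --pt "numbers of a row" for each row, then --argument value for the rest. play_rows: Moves the arm, as the interface text tells. Its arguments: {"type":"object","properties":{"commands":{"type":"array","items":{"type":"array","items":{"type":"number"}}},"grip_force":{"type":"number"}},"required":["commands"]}

```bash
mkdir -p pics; cat > h.py <<'E'
import numpy as np, cv2
from bench import r
def snap(n,f):
    c=r.camera(n); cv2.imwrite(f'pics/{f}.png',c['img'][:,:,::-1]); np.savez(f'pics/{f}.npz',**c); return c
def ray(c,u,v):
    K=c['K'];d=np.array([(u-K[0,2])/K[0,0],(v-K[1,2])/K[1,1]]);s=d.copy()
    for _ in range(30): s=d/(1+float(c['k1'])*(s@s))
    T=c['camera_from_world'];R=T[:3,:3]
    return -R.T@T[:3,3], R.T@np.array([s[0],s[1],1])
def onplane(c,u,v,z):
    o,d=ray(c,u,v); return o+d*(z-o[2])/d[2]
def proj(c,p):
    T=c['camera_from_world'];q=T[:3,:3]@p+T[:3,3];s=q[:2]/q[2];s=s*(1+float(c['k1'])*(s@s))
    K=c['K'];return np.array([K[0,0]*s[0]+K[0,2],K[1,1]*s[1]+K[1,2]])
E
python3 - <<'E'
from h import *
a=snap('top','t0');b=snap('side','s0')
for c in (a,b):print(ray(c,280,210))
print(r.read_state())
E
```

```text
(array([ 0.36009558, -0.02260063,  1.37958729]), array([ 0.13316777, -0.00479573, -0.99132383]))
(array([-0.06646954, -0.99347673,  1.06164847]), array([ 0.41010894,  0.62933265, -0.66018255]))
{'time': 0.1, 'joint_positions': array([-1.34956585,  0.33280553, -0.06470431,  1.46084496,  0.02161137,
        1.34988107, -0.08851215]), 'joint_vel': array([ 2.81396655e-04, -2.72435946e-03,  9.99751067e-04, -4.22084582e-04,
        1.05801674e-04,  1.50827182e-04, -2.18332460e-05]), 'joint_torque': array([ 1.20876757e-03, -6.24542356e+01,  2.45708768e-02, -3.90710092e+01,
       -6.13485044e-02,  3.67936771e-02,  6.00469912e-05]), 'ee_pos': array([0.15081149, 0.60618673, 0.22184138]), 'eef_rot': array([ 7.87847735e-01,  6.15869759e-01, -4.69075111e-04,  4.07745485e-04]), 'ft_force': array([-0.01527273,  0.45247727,  0.27678947]), 'torque': array([ 0.00194581, -0.00132379,  0.00450464]), 'width': 0.08686313458547124}
```

View pics/t0.png

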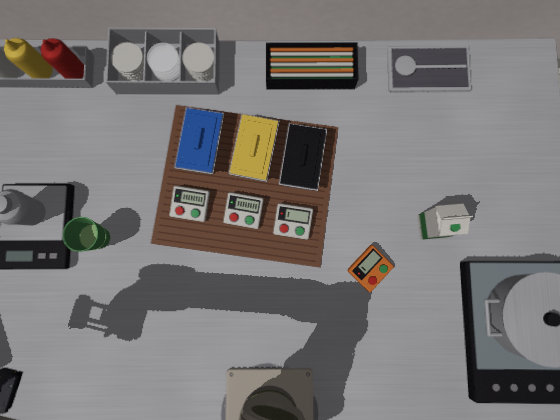

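View pics/s0.png

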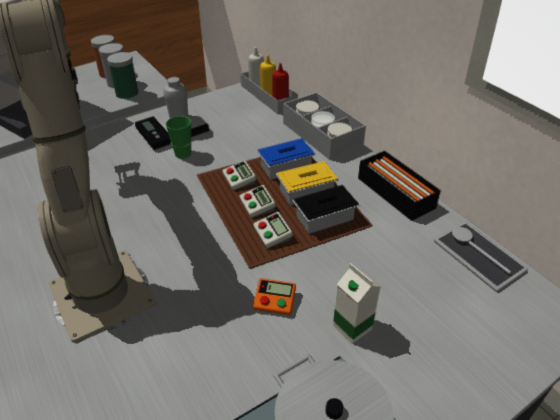

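The pictures show these candidates in the top view:
- White timers at (189,203) in front of the blue lid, (244,210) in front of yellow and (293,221) in front of black.
- The orange look-alike at (371,267).

I choose (293,221): its red key is near (284,228) and its green key near (299,231). In the side view it is at about (272,230). Next I'll take a close crop and measure.

```bash
python3 - <<'E'
from h import *
z=.040; rays={}
for f,(u0,u1,v0,v1) in {'t0':(270,318,198,245),'s0':(245,298,205,252)}.items():
    c=dict(np.load(f'pics/{f}.npz'));im=c['img']
    h=cv2.cvtColor(im,cv2.COLOR_RGB2HSV);H,S,V=[h[...,i].astype(int) for i in range(3)]
    for n,m in {'red':((H<6)|(H>172))&(S>170)&(V>90),'green':(H>50)&(H<90)&(S>130)&(V>60)}.items():
        m=m.copy();k=np.zeros_like(m);k[v0:v1,u0:u1]=1;m&=k
        nl,L,st,ce=cv2.connectedComponentsWithStats(m.astype(np.uint8))
        for i in range(1,nl):
            if st[i,4]>15: print(f,n,st[i],ce[i],onplane(c,*ce[i],z-.002)); 
        i=1+np.argmax(st[1:,4]);rays[f,n]=ray(c,*ce[i])
    cv2.imwrite(f'pics/{f}c.png',cv2.resize(im[v0:v1,u0:u1,::-1],None,fx=8,fy=8,interpolation=cv2.INTER_CUBIC))
P={}
for n in('red','green'):
    (o,d),(p,e)=rays['t0',n],rays['s0',n]
    s=np.linalg.lstsq(np.c_[d,-e],p-o,rcond=None)[0];a,b=o+s[0]*d,p+s[1]*e
    P[n]=(a+b)/2;print(n,P[n],np.linalg.norm(a-b))
d=P['red']-P['green'];print(np.linalg.norm(d),np.degrees(np.arctan2(-d[0],d[1])))
a=cv2.imread('pics/t0c.png');b=cv2.imread('pics/s0c.png');a=cv2.resize(a,(376,376));b=cv2.resize(b,(424,376));cv2.imwrite('pics/crop.png',np.hstack([a,b]))
E
```

```text
t0 red [280 225   8   7  43] [283.58139535 228.02325581] [ 0.49028897 -0.03877037  0.038     ]
t0 green [297 227   7   7  33] [299.90909091 230.06060606] [ 0.48455484 -0.08361911  0.038     ]
s0 red [259 222   6   6  26] [261.5 224.5] [ 0.48798041 -0.04161392  0.038     ]
s0 green [265 232   7   5  29] [267.62068966 234.        ] [ 0.48144796 -0.08590135  0.038     ]
red [ 0.49022055 -0.03862561  0.03462771] 0.0008701681294348574
green [ 0.48402577 -0.08337242  0.03480365] 0.0018182453544222364
0.04517392488005578 -7.881972025425839
```

View pics/crop.png

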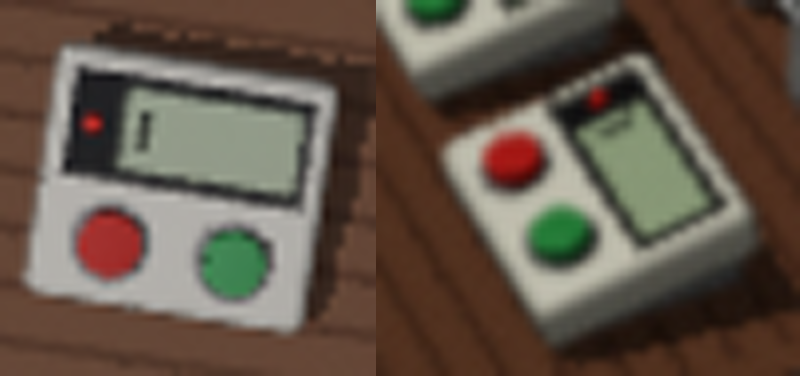

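The choice holds: its lamp is red, it stands in front of the black lid, and the keys measure 45 mm apart (44 given) at about the right height. The timer's yaw is about -7.9°. I'll move to above the red key, closing the fingers, turning +0.106 rad and tilting 12° onto the key axis.

Call:
play_rows --pt "2.5 -3.1 0 0 0 0.0106 0" --pt "2.5 -3.1 0 0 0 0.0106 0" --pt "2.5 -3.1 0 0 0 0.0106 0" --pt "2.5 -3.1 0 0 0 0.0106 0" --pt "2.5 -3.1 0 0 0 0.0106 0" --pt "2.5 -3.1 0 0 0 0.0106 0" --pt "2.5 -3.1 0 0 0 0.0106 0" --pt "2.5 -3.1 0 0 0 0.0106 0" --pt "2.5 -3.1 0 0 0 0.0106 0" --pt "2.5 -3.1 0 0 0 0.0106 0" --pt "0.8 -3.7 -1 -0.0032 -0.023 0 0" --pt "0.8 -3.7 -1 -0.0032 -0.023 0 0" --pt "0.8 -3.7 -1 -0.0032 -0.023 0 0" --pt "0.8 -3.7 -1 -0.0032 -0.023 0 0" --pt "0.8 -3.7 -1 -0.0032 -0.023 0 0" --pt "0.8 -3.7 -1 -0.0032 -0.023 0 0" --pt "0.8 -3.7 -1 -0.0032 -0.023 0 0" --pt "0.8 -3.7 -1 -0.0032 -0.023 0 0" --pt "0.8 -3.7 -1 -0.0032 -0.023 0 0" --pt "0 0 0 0 0 0 0" --grip_force 10

```text
time: 2.6
ee_pos: [0.4721, -0.0389, 0.1317]
eef_rot: [0.751, 0.652, 0.068, 0.078]
ft_force: [0.1, 0.2, 0.3]
width: 0.0002
```

Call:
play_rows --pt "0.3 0 -1.5 0 0 0 0" --pt "0.3 0 -1.5 0 0 0 0" --pt "0.3 0 -1.5 0 0 0 0" --pt "0.3 0 -1.5 0 0 0 0" --pt "0 0 0 0 0 0 0"

```text
time: 3.22
ee_pos: [0.4841, -0.0357, 0.0718]
eef_rot: [0.75, 0.654, 0.067, 0.078]
ft_force: [-0.7, 0.4, -0.3]
width: 0.0003
```

```bash
python3 - <<'E'
from h import *
from scipy.spatial.transform import Rotation as Ro
a=snap('top','t1');b=snap('side','s1');s=r.read_state()
R=Ro.from_quat(s['eef_rot']).as_matrix();print(s['ee_pos'],s['ft_force'],'\n',R.round(3))
psi=np.radians(-7.9);t=np.radians(12)
xt=np.array([np.cos(psi),np.sin(psi),0]);z=np.sin(t)*xt-[0,0,np.cos(t)];x=np.array([-np.sin(psi),np.cos(psi),0])
D=np.c_[x,np.cross(z,x),z];print(D.round(3),Ro.from_matrix(D@R.T).as_rotvec().round(4))
for c in(a,b):print(proj(c,s['ee_pos']),proj(c,np.array([.489,-.04,.04])))
i=b['img'][170:270,210:320,::-1];j=a['img'][170:270,240:350,::-1]
cv2.imwrite('pics/c1.png',np.hstack([cv2.resize(q,(400,364),interpolation=cv2.INTER_CUBIC) for q in(j,i)]))
E
```

```text
[ 0.48487661 -0.03594195  0.07292832] [-0.11179589 -0.71430173  0.07209597] 
 [[ 0.137  0.969  0.205]
 [ 0.991 -0.134 -0.028]
 [-0.     0.207 -0.978]]
[[ 0.137  0.969  0.206]
 [ 0.991 -0.134 -0.029]
 [ 0.     0.208 -0.978]] [-0.     -0.0007 -0.0007]
[282.6859063  228.77895993] [284.0398074  228.41966244]
[259.22528588 215.05435947] [261.4856939 223.567422 ]
```

View pics/c1.png

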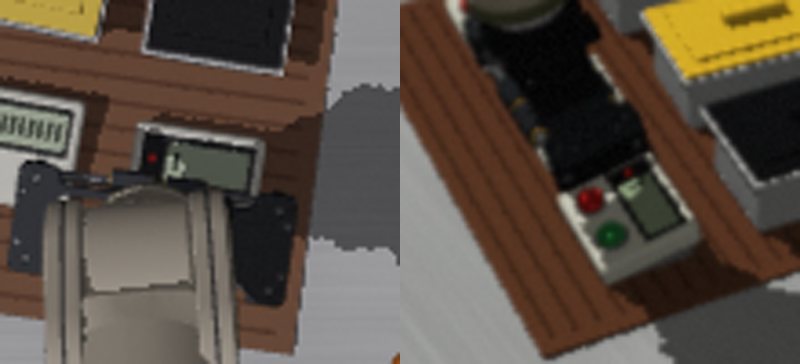

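Call:
play_rows --pt "-0.2 -0.3 0 0 0 0 0" --pt "0.13 -0.02 -0.6 0 0 0 0" --pt "0.13 -0.02 -0.6 0 0 0 0" --pt "0.13 -0.02 -0.6 0 0 0 0" --pt "0.13 -0.02 -0.6 0 0 0 0" --pt "0 0 0 0 0 0 0" --pt "0 0 0 0 0 0 0"

```text
time: 4.2
ee_pos: [0.4881, -0.0403, 0.0486]
eef_rot: [0.75, 0.653, 0.068, 0.079]
ft_force: [0.1, 0.7, 0.1]
width: 0.0009
```

```bash
python3 - <<'E'
from h import *
b=snap('side','s2');s=r.read_state();print(s['ee_pos'],s['ft_force'])
i=b['img'][195:255,235:305,::-1]
cv2.imwrite('pics/c2.png',cv2.resize(i,(560,480),interpolation=cv2.INTER_CUBIC))
E
```

```text
[ 0.48818428 -0.04027498  0.04873345] [-0.7949245   0.7357719   0.72727652]
```

View pics/c2.png

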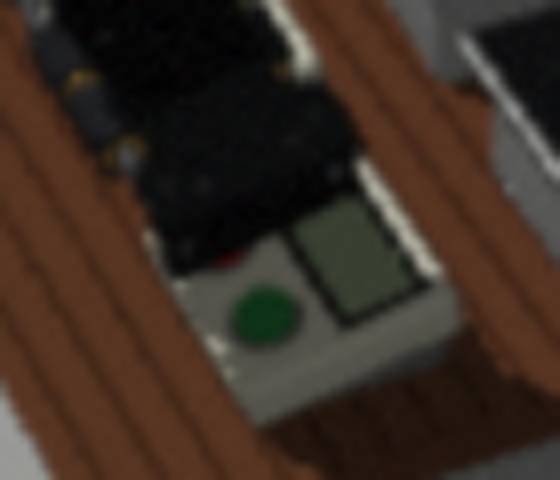

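The closed fingertips cover the red key; only its edge shows, at (230,257) in the crop. The green key stands clear at (265,315). Now I'll feel down to contact.

Call:
play_rows --pt "0.08 -0.01 -0.35 0 0 0 0" --pt "0.08 -0.01 -0.35 0 0 0 0" --pt "0.02 0 -0.1 0 0 0 0" --pt "0.02 0 -0.1 0 0 0 0" --pt "0 0 0 0 0 0 0" --pt "0 0 0 0 0 0 0"

```text
time: 5.0
ee_pos: [0.4899, -0.0405, 0.0396]
eef_rot: [0.75, 0.653, 0.068, 0.079]
ft_force: [-1.8, -0.1, 1.9]
width: 0.0007
```

Contact at about z = 0.040, as expected. I'll press another 3 to 4 mm.

Call:
play_rows --pt "0.02 0 -0.1 0 0 0 0" --pt "0.02 0 -0.1 0 0 0 0" --pt "0.02 0 -0.1 0 0 0 0" --pt "0 0 0 0 0 0 0" --pt "0 0 0 0 0 0 0"

```text
time: 5.62
ee_pos: [0.4906, -0.0406, 0.0366]
eef_rot: [0.75, 0.653, 0.068, 0.079]
ft_force: [-3.2, -2.0, 4.5]
width: 0.0004
```

Call:
play_rows --pt "0.01 0 -0.06 0 0 0 0" --pt "0 0 0 0 0 0 0" --pt "0 0 0 0 0 0 0"

```text
time: 6.0
ee_pos: [0.4907, -0.0405, 0.036]
eef_rot: [0.75, 0.653, 0.068, 0.079]
ft_force: [-2.9, -1.1, 4.3]
width: 0.0006
```

Call:
play_rows --pt "-0.06 0.01 0.3 0 0 0 0" --pt "-0.06 0.01 0.3 0 0 0 0" --pt "-0.13 0.02 0.6 0 0 0 0" --pt "-0.13 0.02 0.6 0 0 0 0" --pt "-0.13 0.02 0.6 0 0 0 0" --pt "-0.13 0.02 0.6 0 0 0 0" --pt "-0.13 0.02 0.6 0 0 0 0" --pt "0 0 0 0 0 0 0" --pt "0 0 0 0 0 0 0"

```text
time: 7.12
ee_pos: [0.483, -0.0392, 0.0719]
eef_rot: [0.75, 0.653, 0.068, 0.079]
ft_force: [-0.1, 0.7, 0.0]
width: 0.0002
```

```bash
python3 - <<'E'
from h import *
b=snap('side','s3');s=r.read_state();print(s['ee_pos'],s['ft_force'])
c0=np.load('pics/s0.npz')['img']
i=np.hstack([c0[195:255,235:305,::-1],b['img'][195:255,235:305,::-1]])
cv2.imwrite('pics/c3.png',cv2.resize(i,(700,300),interpolation=cv2.INTER_CUBIC))
for im in(c0,b['img']):
    h=cv2.cvtColor(im,cv2.COLOR_RGB2HSV);H,S,V=[h[...,k].astype(int) for k in range(3)]
    for m in (((H<6)|(H>172))&(S>150)&(V>60),(H>50)&(H<90)&(S>120)&(V>40)):
        q=np.argwhere(m[218:245,252:280]);print(len(q),q.mean(0)[::-1]+[252,218])
E
```

```text
[ 0.48293803 -0.03927551  0.07179447] [ 0.22044453  0.45384355 -0.07596928]
34 [262.05882353 224.38235294]
30 [267.7        234.06666667]
35 [261.91428571 224.45714286]
32 [267.6875 234.0625]
```

View pics/c3.png

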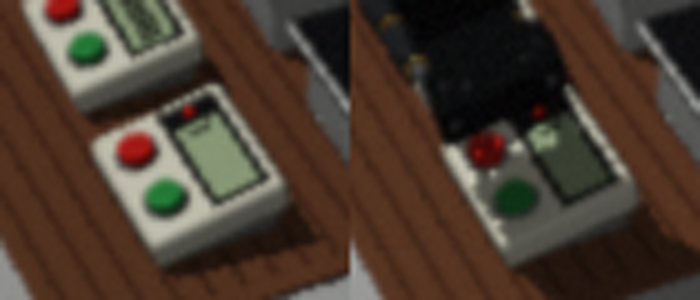

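The timer hasn't moved (key centres are within 0.2 px of before) and the red key is up again. The lamp is still red, as expected before start. Next is green, 44 mm along the timer's -y.

Call:
play_rows --pt "-0.2 -1.5 0 0 0 0 0" --pt "-0.2 -1.5 0 0 0 0 0" --pt "-0.2 -1.4 0 0 0 0 0" --pt "0 0 0 0 0 0 0" --pt "0.13 -0.02 -0.6 0 0 0 0" --pt "0.13 -0.02 -0.6 0 0 0 0" --pt "0.13 -0.02 -0.6 0 0 0 0" --pt "0.13 -0.02 -0.6 0 0 0 0" --pt "0 0 0 0 0 0 0" --pt "0 0 0 0 0 0 0"

```text
time: 8.43
ee_pos: [0.4823, -0.0841, 0.048]
eef_rot: [0.75, 0.653, 0.068, 0.079]
ft_force: [0.6, 0.6, 0.1]
width: 0.0003
```

Call:
play_rows --pt "0.06 -0.01 -0.3 0 0 0 0" --pt "0.06 -0.01 -0.3 0 0 0 0" --pt "0.02 0 -0.1 0 0 0 0" --pt "0 0 0 0 0 0 0" --pt "0 0 0 0 0 0 0"

```text
time: 9.05
ee_pos: [0.4837, -0.0843, 0.041]
eef_rot: [0.75, 0.653, 0.069, 0.079]
ft_force: [0.3, -0.5, 0.2]
width: 0.0001
```

Call:
play_rows --pt "0.02 0 -0.1 0 0 0 0" --pt "0.02 0 -0.1 0 0 0 0" --pt "0.02 0 -0.1 0 0 0 0" --pt "0.02 0 -0.1 0 0 0 0" --pt "0.01 0 -0.06 0 0 0 0" --pt "0 0 0 0 0 0 0" --pt "0 0 0 0 0 0 0" --pt "0 0 0 0 0 0 0"

```text
time: 10.05
ee_pos: [0.4847, -0.0844, 0.0365]
eef_rot: [0.75, 0.653, 0.069, 0.079]
ft_force: [-0.4, -3.0, 4.4]
width: 0.0005
```

The force is 4.4 N, so about 4 mm of travel. I'll release and withdraw.

Call:
play_rows --pt "-0.06 0.01 0.3 0 0 0 0" --pt "-0.06 0.01 0.3 0 0 0 0" --pt "-0.13 0.02 0.6 0 0 0 0" --pt "-0.2 0.03 1 0 0 0 0" --pt "-0.4 0.05 2 0 0 0 0" --pt "-0.4 0.05 2 0 0 0 0" --pt "-0.4 0 2.5 0 0 0 0" --pt "-0.4 0 2.5 0 0 0 0" --pt "-0.4 2 2.5 0 0 0 0" --pt "0 4 2 0 0 0 0" --pt "0 4 0 0 0 0 0" --pt "0 4 0 0 0 0 0" --pt "0 4 0 0 0 0 0" --pt "0 4 0 0 0 0 0" --pt "0 4 0 0 0 0 0" --pt "0 4 0 0 0 0 0" --pt "0 4 0 0 0 0 0" --pt "0 0 0 0 0 0 0" --pt "0 0 0 0 0 0 0"

```text
time: 12.42
ee_pos: [0.4601, 0.2566, 0.1937]
eef_rot: [0.75, 0.653, 0.068, 0.079]
ft_force: [-0.4, -0.3, -0.0]
width: 0.0002
```

```bash
python3 - <<'E'
from h import *
a=snap('top','t4');b=snap('side','s4');s=r.read_state();print(s['ee_pos'],s['ft_force'])
for f,im,(u0,u1,v0,v1) in(('s0',b['img'],(252,280,218,245)),('t0',a['img'],(270,318,220,245))):
  for im in (np.load(f'pics/{f}.npz')['img'],im):
    h=cv2.cvtColor(im,cv2.COLOR_RGB2HSV);H,S,V=[h[...,k].astype(int) for k in range(3)]
    for m in (((H<6)|(H>172))&(S>150)&(V>60),(H>50)&(H<90)&(S>120)&(V>40)):
        q=np.argwhere(m[v0:v1,u0:u1]);print(f,len(q),q.mean(0)[::-1]+[u0,v0])
i=np.hstack([cv2.resize(b['img'][140:260,200:340,::-1],(400,343)),cv2.resize(a['img'][120:260,150:350,::-1],(400,343))])
cv2.imwrite('pics/c4.png',i)
E
```

```text
[0.46030851 0.25615373 0.19368602] [-0.28414363 -0.59777451 -0.02771669]
s0 34 [262.05882353 224.38235294]
s0 30 [267.7        234.06666667]
s0 33 [261.57575758 224.42424242]
s0 33 [267.63636364 234.15151515]
t0 46 [283.60869565 228.        ]
t0 46 [299.39130435 230.45652174]
t0 45 [283.55555556 228.06666667]
t0 44 [299.09090909 230.36363636]
```

View pics/c4.png

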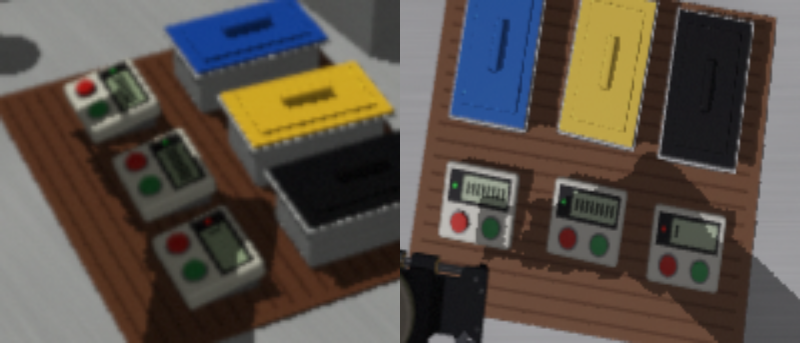

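```bash
python3 -c "
from bench import r
print(r.close_job())"
```

```text
the job is handed in; nothing more can be done
None
```

I pressed and released the red clear key, then the green start key, on the timer in front of the black-lidded pan, and handed the job in. The pictures give no sign that either press registered: the lamp stayed red and the display looked unchanged after both presses. I don't know whether the simulation redraws them. I went by the force and depth readings and did not press again.

- **Presses:** each key was pushed along its axis with closed fingertips to about 4.4 N. That means roughly 4 mm of travel by both force and position, held for at least 0.25 s; a key registers at 2.5 mm held 0.1 s.
- **Key heights:** contact came at z ≈ 0.040 m, as calculated from the given sizes. The two-view measurement read about 5 mm low, so I used the calculated height.
- **Last checks:** the timer's key centres were within 0.5 px of their starting positions in both views, and both keys looked up. The other timers and the pans showed no visible change in the last picture, which did not include the cup and carton; the arm's path stayed clear of both. The hand was clear at (0.46, 0.26, 0.19) m with about zero force, after about 12.5 s.

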